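# Reset the stop of the clay-cutting trough

## Robot

A 6-joint arm with a two-finger parallel gripper is mounted at the origin on the work surface. World frame = base frame: x ahead of the robot, y to its left, z up, the work surface at z = 0. Lengths are in m, angles in rad, forces in N, time in s.
With the tool pointing down it reaches from about 0.325 to 0.85 m from the base axis. Payload 15.5 kg.
Tool frame: the origin (TCP) lies on the front face of the gripper's body, between the roots of the fingers; the fingertips stand 78 mm ahead of it and the grasp point (between the pads) lies env.grip_depth ahead of it (env.grip_depth is the distance from the TCP to the grasp point, in m); z points along the fingers, y is the line along which they close (so a half turn about z gives the same grasp; the last joint's range is limited). The gripper opens to 91 mm and grips with 3 to 60 N. Pads are 32 mm wide; open, the fingers measure 118 mm over their backs; the gripper's body (76 mm by 178 mm) begins 60 mm behind the grasp point.
Start: joints at [-1.355, 0.494, 1.345, -0, 1.302, -0.096], TCP at [0.191, -0.595, 0.292] pointing down, gripper open.
Joint ranges: [-2.91, 2.91], [-0.82, 2.16], [0.22, 2.67], [-1.22, 4.37], [0.12, 2.79], [-3.08, 3.08]. Speed limits (rad/s): [1.89, 1.89, 2.57, 3.01, 3.01, 3.01].

## Interface

Orientations are given as a unit quaternion [x, y, z, w].
In Python, from plant import env gives the robot as it stands.
- The arm moves only by the tool carry_out, never from a script. Its argument "commands" is text: rows parted by semicolons, each of 7 numbers parted by spaces: the shift along the tool's x, y, z as a fraction of full scale, then the turn, a rotation vector about the tool's x, y, z as a fraction of full scale, then the opening, from -1 (shut) to 1 (fully open). A call has 1 to 20 rows; each row shifts and turns the commanded pose from where the row before left it, along the tool's axes as they then stand; what a row does not reach is not made up. Full scale, the value 1, is 0.05 m for a shift and 8 degrees for a turn. A row lasts 1/10 s, in which the tool goes at most 50 mm and 8.59 degrees, less where a joint would pass 70% of its speed; a pose out of reach is approached as far as the arm can. A call with a number of a shift or a turn outside -1 to 1 is refused whole. A call with a gripper value outside its range is refused whole. The fingers move at their own pace and stop on an object; the grip force is fixed at half the most. Time passes only in rows, so rows that do not move let the fingers close. It gives the time, the measured TCP pose, the force, the opening and the grip force at its end, in the units of the state.
- env.observe(): the state, without advancing time (a new reading comes with each control period).
- env.snapshot(name): name is "side" or "top"; returns the picture (420x560x3 uint8, red, green, blue); there is no depth.
- env.get_calibration(name): a dict with "camera_matrix" (3x3 intrinsics, pixels), "D" ([k1, k2, p1, p2, k3] as OpenCV has them; the pictures are not rectified), "R" (3x3) and "t" (3): a world point X has camera coordinates R X + t. Camera axes: x right, y down, z forward; pixel columns grow to the right and rows downward; lengths in m; the calibration is good to about 2 mm. A picture is of the moment at which its call begins. get_calibration takes no time and is no camera call.
- env.close_job(): hands the job in; it is judged then, once.
Trained networks look in the newest picture that a camera, given by its name, has taken for a name from the list of things; names that differ only in an ending like _2 or _b are one class to them, and where a whole thing is asked for, a point or a joint stands for the part that bears it (a point fixed in the world has none). Each returns a list of dicts, best first, with "confidence" (0 to 1); they miss things now and then, are a little off and sometimes report something else, mostly with a low value. They report only what shows in the picture. A call takes as long as a camera call.
- env.outline_of(query, camera): "region" (420x560 bool, what is visible of it) and "xy" ([column, row] in pixels, amid what is visible of it).
- env.landmark_of(query, camera): "xy" ([column, row] in pixels: a listed point, or the origin of a listed thing).
The state is a dict: "time_s": time; "joints": joint angles; "joint_velocities": joint speeds; "joint_efforts": joint torques, N m; "tool_pos": TCP position; "tool_rot": TCP orientation; "ft_force": force on the tool from outside, world axes, zero at the start; "torque": the same for the moment, N m; "finger_gap": finger opening in m; "gripper_force": force on a finger pad.
Only numpy, scipy, OpenCV 4.12 (cv2) and the standard library are available. Lean on these libraries where they do the work, as an engineer would, in place of code of your own. Each camera call takes 0.05 s, during which the arm holds its last target. There are 200 camera calls.

## Task

Set the stop of the clay-cutting trough for the next tiles: lift it out of its storage notch by the end plate, set it down in the wide waiting notch and let go, then take it again the way that fits between the side walls, carry it along and drop it into the cutting notch that lets it go fully home, leaving it standing there, released. Two of the three cutting notches are filled with dried slip and stop it short, so try them by feel. Leave the other things on the bench alone.

Things in the scene. Friction and masses are not known exactly. Their poses are not given: they have to be found in the camera images.
- trough: Clay-cutting trough: an aluminium channel screwed to the bench, 270 mm long (its y axis, -135 to +135) and 62 wide (x), origin at the centre of its underside on the bench, z up. Its notched deck is 30 mm above the bench. An 84 mm high end plate stands at y -135 to -127. Notches run straight across the deck (50 mm in x), 20 mm deep.
- storage_notch (a point): Middle of the storage notch's mouth, at deck height (trough y -107 mm). 10 mm wide in y. The stop stands here at the start, its handle only 10 mm from the end plate, so fingers fit only on the handle's two x sides.
- waiting_notch (a point): Middle of the waiting notch's mouth, at deck height (trough y -45 mm). 14 mm wide in y, not blocked; a stop let go here stands upright on its shoulder, free on all four sides.
- channel (a point): Middle of the walled channel at its walls' top edge, 84 mm above the bench. From trough y -10 mm to the +y end, walls 6 mm thick leave a channel 50 mm wide (x -25 to +25), open above and at the +y end: beside the stop's handle only 15 mm are left on each x side, so in here fingers fit only on its two y sides.
- stop_grip (a point): The stop: a loose steel slide, about 0.2 kg. Point: middle of its upright square handle (20 x 20, 50 mm tall). Axes lie along the trough's, z up. Under the handle a shoulder plate (36 in x, 34 in y, 8 thick, underside 33 mm below this point), under that a tongue (30 in x, 8 in y, 16 long, half-round nose, tip 49 mm below). Heights above bench: home in a notch 63, halted on deep slip 71, on the deck 79.
- cut_notch_1 (a point): Middle of a cutting notch's mouth, at deck height (trough y +20 mm), between the walls. 10 mm wide in y. Dried slip lies in it. In two of the three cutting notches it is so deep that the stop halts 8 mm short of home; in one, only a thin skin, and the stop goes home, shoulder on the deck. Which is clear changes each time: found by trying.
- cut_notch_2 (a point): Middle of a cutting notch's mouth, at deck height (trough y +62 mm), between the walls. 10 mm wide in y. Dried slip lies in it. In two of the three cutting notches it is so deep that the stop halts 8 mm short of home; in one, only a thin skin, and the stop goes home, shoulder on the deck. Which is clear changes each time: found by trying.
- cut_notch_3 (a point): Middle of a cutting notch's mouth, at deck height (trough y +104 mm), between the walls. 10 mm wide in y. Dried slip lies in it. In two of the three cutting notches it is so deep that the stop halts 8 mm short of home; in one, only a thin skin, and the stop goes home, shoulder on the deck. Which is clear changes each time: found by trying.
- glaze_tall: Bystander: a squeeze bottle of glaze, 40 mm across, 105 mm high, origin at the centre of its underside. Leave it alone.
- glaze_short: Bystander: a squeeze bottle of glaze, 42 mm across, 90 mm high, origin at the centre of its underside. Leave it alone.
- jar: Bystander: a screw-top jar, 84 mm across, 105 mm high, origin at the centre of its underside. Leave it alone.
- cutter: Bystander: a round steel clay cutter, 80 mm across, 28 mm high, origin at the centre of its underside. Leave it alone.
- pinch_pot: Bystander: a small clay bowl, 72 mm across, 45 mm high, origin at the centre of its underside. Leave it alone.
- tile: Bystander: a fired clay tile, 60 x 60 x 10 mm, origin at the centre of its underside. Leave it alone.

How it is judged:
On the way:
1. the stop stands fully down in the waiting notch, let go (z of stop_grip in the frame of trough between 0.058 and 0.066 m and x of stop_grip in the frame of trough between -0.02 and 0.02 m and angle between stop_grip's own z axis and vertical below 0.08 rad and y of stop_grip in the frame of trough between -0.053 and -0.037 m and contact force between stop and the fingers below 0.1 N), for 0.2 s.
At the end, for the whole second after the job is handed in: The stop stands upright (within about 5 degrees), released, fully home in the clear cutting notch: its shoulder within 3 mm of the deck (z of stop_grip in the frame of trough between 0.058 and 0.066 m and x of stop_grip in the frame of trough between -0.02 and 0.02 m and angle between stop_grip's own z axis and vertical below 0.08 rad and y of stop_grip in the frame of trough between 0.01 and 0.114 m and contact force between stop and the fingers below 0.1 N); the robot touches nothing.
It fails at once if a bystander is pushed more than 30 mm or tipped over (distance of any of glaze_tall, glaze_short, jar, cutter, pinch_pot, tile from where it was at the start of the episode above 0.03 m or angle between any of glaze_tall, glaze_short, jar, cutter, pinch_pot, tile's own z axis and vertical above 0.5 rad).
It also fails if it takes over 61 s, if anything falls off the work surface, if the arm or the gripper's body presses on something with over 40 N, if the wrist force passes 120 N, or if a joint passes its speed limit or range.

## Working session

There is one attempt and no reset: what is moved stays moved. The work goes in short steps, Python scripts to look and compute and a tool call to move; the robot and the scene stay as the last step left them, time stands still between calls to the robot, and variables do not carry over. Pictures are saved under pics/ and viewed, at most 10 in all, crops included, and the job is handed in when it is done.

Besides the shell and the picture viewer there is one more tool, called as name(argument=value, ...) on one line, values as JSON. carry_out: Moves the arm, as the interface text tells. Shift numbers are shares of 0.05 m and turn numbers shares of 8 degrees, none past 1 either way. Its arguments: {"type":"object","properties":{"commands":{"type":"string"}},"required":["commands"]}

```bash
ls; mkdir -p pics; python3 - <<'E'
from plant import env
import cv2,numpy as np
s=env.observe();print(s);print(env.grip_depth)
for c in("side","top"):
    im=env.snapshot(c);cv2.imwrite(f"pics/{c}0.png",im[:,:,::-1])
    k=env.get_calibration(c);print(c,{a:np.round(b,4).tolist() for a,b in k.items()})
    for q in("trough","storage_notch","waiting_notch","channel","stop_grip","cut_notch_1"):
        print(q,[(np.round(d["xy"],1).tolist(),round(d["confidence"],2)) for d in env.landmark_of(q,c)[:4]])
E
```

```text
pics
{'time_s': 0.0, 'joints': array([-1.35551954e+00,  4.94185389e-01,  1.34612970e+00, -1.39546103e-05,
        1.30250765e+00, -9.54928246e-02]), 'joint_velocities': array([0.00116207, 0.00171925, 0.00163151, 0.00027908, 0.00072013,
       0.00028585]), 'joint_efforts': array([ 1.27951021e-04, -8.78823566e+01, -3.81860018e+01,  7.08003645e-02,
        5.32545196e-02, -1.46220609e-04]), 'tool_pos': array([ 0.19106177, -0.59477826,  0.29163732]), 'tool_rot': array([ 9.87951577e-01,  1.54762083e-01, -4.35287969e-05, -6.13540470e-04]), 'ft_force': array([-0.03958739,  0.39904445, -0.50035035]), 'torque': array([-0.02665273, -0.01614993, -0.02698429]), 'gripper_force': 0.0, 'finger_gap': 0.0908231209628427}
0.0595
side {'camera_matrix': [[546.1339, 0.0, 280.4313], [0.0, 546.1339, 203.87], [0.0, 0.0, 1.0]], 'D': [0.0639, 0.0, 0.0, 0.0, 0.0], 'R': [[0.9777, -0.21, 0.0019], [-0.1163, -0.5492, -0.8275], [0.1748, 0.8089, -0.5614]], 't': [-0.5542, 0.1812, 0.9021]}
trough [([297.3, 282.6], 0.94)]
storage_notch [([327.4, 308.1], 0.65)]
waiting_notch [([308.7, 286.9], 0.61), ([330.3, 308.1], 0.46)]
channel [([284.4, 226.2], 0.7)]
stop_grip [([330.0, 297.0], 0.62)]
cut_notch_1 [([273.8, 234.7], 0.97), ([282.4, 247.6], 0.85), ([293.5, 259.3], 0.6)]
top {'camera_matrix': [[390.4039, 0.0, 282.9088], [0.0, 390.4039, 206.7897], [0.0, 0.0, 1.0]], 'D': [0.0074, 0.0, 0.0, 0.0, 0.0], 'R': [[0.0153, -0.9998, -0.0084], [-0.9822, -0.0134, -0.1871], [0.187, 0.0111, -0.9823]], 't': [0.0406, 0.5884, 0.874]}
trough [([323.0, 214.1], 0.58)]
storage_notch [([362.6, 205.5], 0.92)]
waiting_notch [([341.2, 206.0], 0.59)]
channel [([297.2, 209.9], 0.91)]
stop_grip [([367.7, 195.9], 0.59)]
cut_notch_1 [([298.1, 210.0], 0.83), ([281.3, 217.0], 0.75), ([317.1, 208.4], 0.63)]
```

```bash
cat > h.py <<'E'
from plant import env
import numpy as np,cv2
from scipy.spatial.transform import Rotation as R
from scipy.optimize import least_squares
def proj(c,X):
    k=env.get_calibration(c)
    return cv2.projectPoints(np.atleast_2d(X).astype(float),cv2.Rodrigues(np.array(k["R"]))[0],np.array(k["t"],float),np.array(k["camera_matrix"]),np.array(k["D"]))[0][:,0]
def tw(p,X): # trough frame -> world, p=x,y,yaw
    X=np.atleast_2d(X);return X@R.from_euler('z',p[2]).as_matrix().T+[p[0],p[1],0]
E
python3 - <<'E'
from h import *
obs=[("side",[0,0,0],[297.3,282.6]),("side",[0,-.107,.03],[327.4,308.1]),("side",[0,-.045,.03],[308.7,286.9]),("side",[0,.0625,.084],[284.4,226.2]),("side",[0,-.107,.063],[330,297]),
("side",[0,.104,.03],[273.8,234.7]),("side",[0,.062,.03],[282.4,247.6]),("side",[0,.02,.03],[293.5,259.3]),
("top",[0,0,0],[323,214.1]),("top",[0,-.107,.03],[362.6,205.5]),("top",[0,-.045,.03],[341.2,206]),("top",[0,.0625,.084],[297.2,209.9]),("top",[0,-.107,.063],[367.7,195.9]),
("top",[0,.062,.03],[298.1,210]),("top",[0,.104,.03],[281.3,217]),("top",[0,.02,.03],[317.1,208.4])]
f=lambda p:np.concatenate([proj(c,tw(p,x))[0]-y for c,x,y in obs])
for y0 in(0,1.5,-1.5,3):
    r=least_squares(f,[.5,-.1,y0],loss='soft_l1');print(r.x,r.cost)
    if y0==0 or r.cost<b.cost:b=r
print(f(b.x).reshape(-1,2).round(1).tolist())
E=[]
for x in(-.031,.031):
    E+=[([x,-.135,.0],[x,-.135,.084]),([x,-.135,.084],[x,-.127,.084]),([x,-.01,.084],[x,.135,.084]),([x,-.127,.03],[x,-.01,.03]),([x,.135,.084],[x,.135,0])]
    E+=[([x*.01/.031,-.107+d,.088],[-x*.01/.031 if 0 else x*.01/.031,-.107-d,.088]) for d in(.01,)]
ims=[]
for c in("side","top"):
    im=cv2.imread(f"pics/{c}0.png");big=cv2.resize(im,None,fx=2,fy=2,interpolation=cv2.INTER_CUBIC)
    o=im.copy()
    for a,q in E:
        u,v=proj(c,tw(b.x,[a,q]));cv2.line(o,tuple(int(t) for t in u.round()),tuple(int(t) for t in v.round()),(0,0,255),1)
    C=proj(c,tw(b.x,[0,0,.03]))[0].astype(int)
    cr=lambda i:cv2.resize(i[max(C[1]-75,0):C[1]+75,C[0]-100:C[0]+100],(400,300),interpolation=cv2.INTER_CUBIC)
    ims.append(np.hstack([cr(im),cr(o)]))
cv2.imwrite("pics/ov.png",np.vstack(ims))
cv2.imwrite("pics/both.png",np.hstack([cv2.resize(cv2.imread(f"pics/{c}0.png"),(400,300)) for c in("side","top")]))
E
```

```text
[ 0.58816332 -0.04765156  0.2082522 ] 27.262811643237185
[ 0.58816332 -0.04765156  0.2082522 ] 27.2628116432372Traceback (most recent call last):
  File "<stdin>", line 8, in <module>
    return func(*args, **kwargs)
    result = trf(vector_fun.fun, vector_fun.jac, x0, f0, J0, lb, ub, ftol, xtol,
                 gtol, max_nfev, x_scale, loss_function, tr_solver,
                 tr_options.copy(), verbose, callback=callback_wrapped)
    return trf_no_bounds(
        fun, jac, x0, f0, J0, ftol, xtol, gtol, max_nfev, x_scale,
        loss_function, tr_solver, tr_options, verbose, callback=callback)
    J = jac(x)
    self._update_jac()
    ~~~~~~~~~~~~~~~~^^
    self.J = self.jac_wrapped(xp_copy(self.x), f0=self.f)
             ~~~~~~~~~~~~~~~~^^^^^^^^^^^^^^^^^^^^^^^^^^^^
    J, dct = approx_derivative(
             ~~~~~~~~~~~~~~~~~^
        self.fun,
        ^^^^^^^^^
    ...<2 lines>...
        **self.finite_diff_options,
        ^^^^^^^^^^^^^^^^^^^^^^^^^^^
    )
    ^
    J, _nfev = _dense_difference(fun_wrapped, x0, f0, h,
               ~~~~~~~~~~~~~~~~~^^^^^^^^^^^^^^^^^^^^^^^^
                             use_one_sided, method,
                             ^^^^^^^^^^^^^^^^^^^^^^
                             mf)
                             ^^^
    df = [f_eval - f0 for f_eval in f_evals]
                                    ^^^^^^^
    f = np.atleast_1d(self.fun(x, *self.args, **self.kwargs))
                      ~~~~~~~~^^^^^^^^^^^^^^^^^^^^^^^^^^^^^^
    return np.atleast_1d(self.fun(x))
                         ~~~~~~~~^^^
    return self.f(x, *self.args, **self.kwargs)
           ~~~~~~^^^^^^^^^^^^^^^^^^^^^^^^^^^^^^
  File "<stdin>", line 6, in <lambda>
  File "h.py", line 6, in proj
    k=env.get_calibration(c)
ValueError: time passes only in moves, steps and waits
```

Too many calibration calls, so I'll cache it.

```bash
sed -i 's/^def proj/K={c:env.get_calibration(c) for c in("side","top")}\ndef proj/; s/k=env.get_calibration(c)/k=K[c]/' h.py
cat > a.py <<'E'
from h import *
obs=[("side",[0,0,0],[297.3,282.6]),("side",[0,-.107,.03],[327.4,308.1]),("side",[0,-.045,.03],[308.7,286.9]),("side",[0,.0625,.084],[284.4,226.2]),("side",[0,-.107,.063],[330,297]),
("side",[0,.104,.03],[273.8,234.7]),("side",[0,.062,.03],[282.4,247.6]),("side",[0,.02,.03],[293.5,259.3]),
("top",[0,0,0],[323,214.1]),("top",[0,-.107,.03],[362.6,205.5]),("top",[0,-.045,.03],[341.2,206]),("top",[0,.0625,.084],[297.2,209.9]),("top",[0,-.107,.063],[367.7,195.9]),
("top",[0,.062,.03],[298.1,210]),("top",[0,.104,.03],[281.3,217]),("top",[0,.02,.03],[317.1,208.4])]
f=lambda p:np.concatenate([proj(c,tw(p,x))[0]-y for c,x,y in obs])
b=least_squares(f,[.588,-.048,.2],loss='soft_l1')
print(b.x,f(b.x).reshape(-1,2).round(1).tolist())
E=[]
for x in(-.031,.031):
    E+=[([x,-.135,.0],[x,-.135,.084]),([x,-.135,.084],[-x,-.135,.084]),([x,-.01,.084],[x,.135,.084]),([x,-.127,.03],[x,-.01,.03]),([x,.135,.084],[x,.135,0])]
    t=x*.01/.031
    E+=[([t,-.097,.088],[t,-.117,.088]),([-.01,-.107+t,.088],[.01,-.107+t,.088])]
ims=[]
for c in("side","top"):
    im=cv2.imread(f"pics/{c}0.png");o=cv2.resize(im,None,fx=4,fy=4,interpolation=cv2.INTER_CUBIC);o0=o.copy()
    for a,q in E:
        u,v=proj(c,tw(b.x,[a,q]))*4+2;cv2.line(o,tuple(int(t) for t in u.round()),tuple(int(t) for t in v.round()),(0,0,255),1)
    C=(proj(c,tw(b.x,[0,0,.05]))[0]*4).astype(int)
    cr=lambda i:cv2.resize(i[max(C[1]-300,0):C[1]+300,C[0]-400:C[0]+400],(400,300),interpolation=cv2.INTER_AREA)
    ims.append(np.hstack([cr(o0),cr(o)]))
cv2.imwrite("pics/ov.png",np.vstack(ims))
cv2.imwrite("pics/both.png",np.hstack([cv2.resize(cv2.imread(f"pics/{c}0.png"),(400,300)) for c in("side","top")]))
E
python3 a.py
```

```text
[ 0.58816332 -0.04765156  0.2082522 ] [[0.6, -0.1], [0.0, 2.3], [1.2, -1.1], [-0.8, -1.2], [-1.5, -1.9], [0.5, 1.4], [1.1, 1.4], [-0.2, 3.4], [-1.5, -2.8], [2.7, -4.7], [-0.6, -0.4], [1.0, 0.1], [0.4, 2.1], [-0.4, 3.9], [-0.5, 0.2], [-2.5, 2.3]]
```

View pics/ov.png

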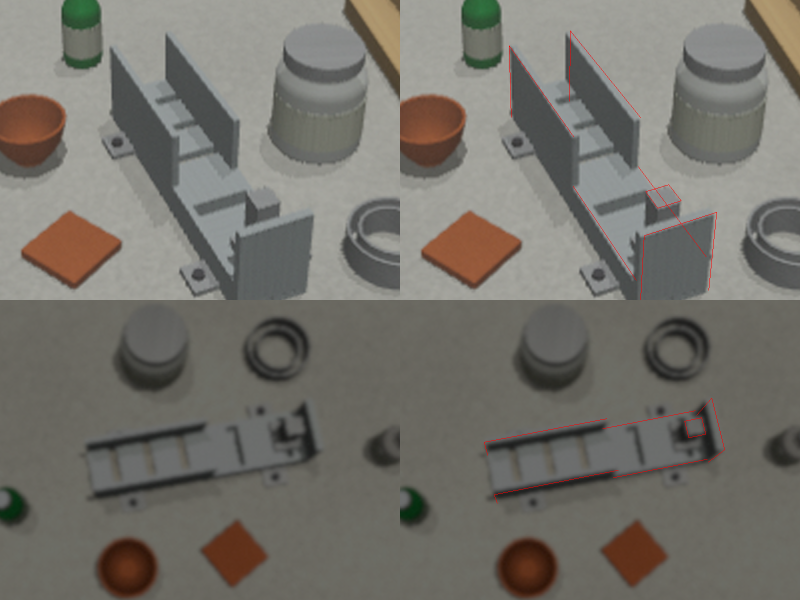

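View pics/both.png

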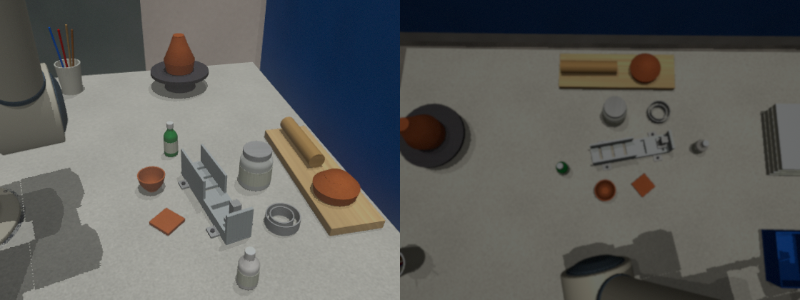

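```bash
cat >> a.py <<'E'
for c,z in(("side",5),("top",6)):
    im=cv2.imread(f"pics/{c}0.png");C=proj(c,tw(b.x,[0,0,.05]))[0].astype(int)
    w,h=800//z//2,600//z//2
    x0,y0=C[0]-w,C[1]-h
    cr=im[y0:y0+2*h,x0:x0+2*w];cr=cv2.normalize(cr,None,0,255,cv2.NORM_MINMAX)
    cv2.imwrite(f"pics/z{c}.png",cv2.resize(cr,None,fx=z,fy=z,interpolation=cv2.INTER_CUBIC));print(c,z,x0,y0)
E
python3 a.py
```

```text
[ 0.58816332 -0.04765156  0.2082522 ] [[0.6, -0.1], [0.0, 2.3], [1.2, -1.1], [-0.8, -1.2], [-1.5, -1.9], [0.5, 1.4], [1.1, 1.4], [-0.2, 3.4], [-1.5, -2.8], [2.7, -4.7], [-0.6, -0.4], [1.0, 0.1], [0.4, 2.1], [-0.4, 3.9], [-0.5, 0.2], [-2.5, 2.3]]
side 5 218 200
top 6 257 157
```

View pics/zside.png

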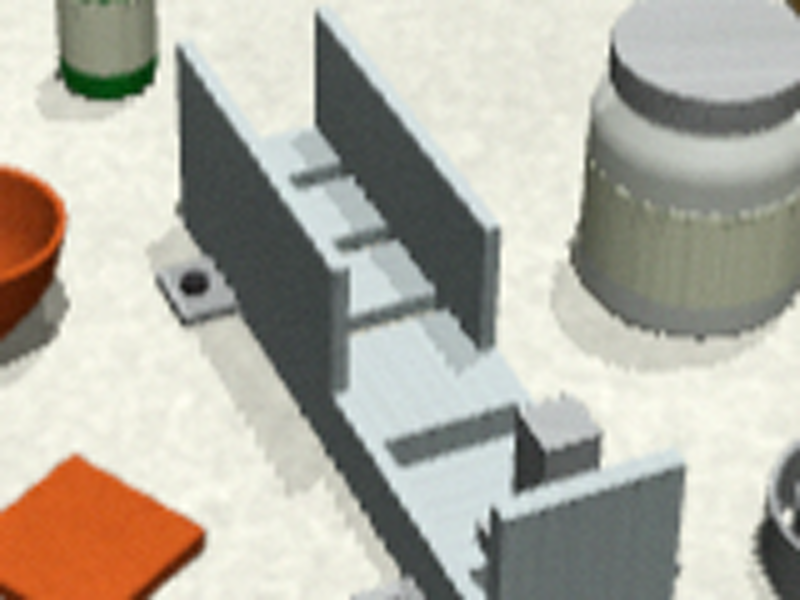

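View pics/ztop.png

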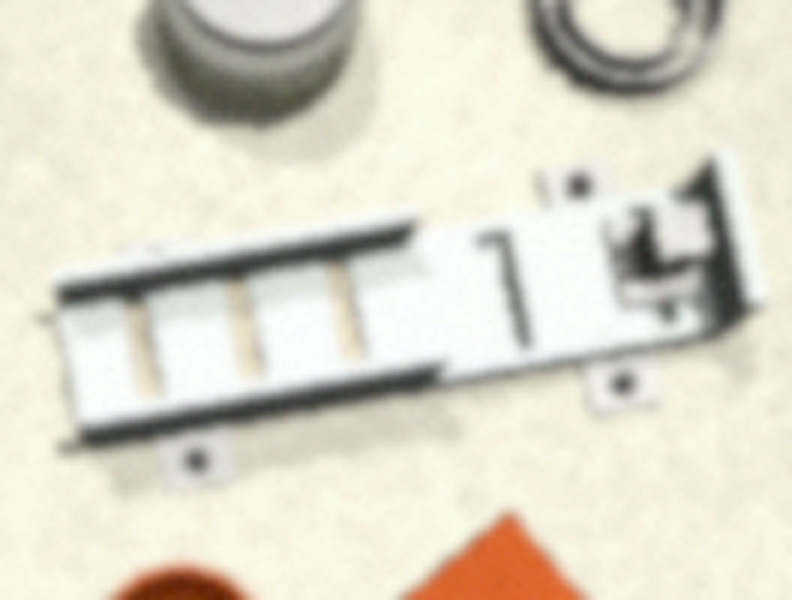

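```bash
cat > f.py <<'E'
from h import *
S=[([-.031,-.135,.084],500,520),([.031,-.135,.084],683,465),([.031,-.127,.084],677,450),([-.031,-.127,.084],492,507),([-.025,-.01,.084],347,268),([-.031,-.01,.084],331,270),([.025,-.01,.084],483,232),([.031,-.01,.084],497,227),([-.031,.135,.084],179,45),([.025,.135,.084],317,12),([-.025,-.038,.03],386,443)]
T=[([.031,-.127,.084],715,155),([-.031,-.135,.084],762,303),([.025,.135,.084],60,292),([.025,-.01,.084],415,225),([-.031,.135,.084],82,430),([-.031,-.01,.084],443,367)]
oS=[("side",x,[218+(u-2)/5,200+(v-2)/5]) for x,u,v in S];oT=[("top",x,[257+(u-2.5)/6,157+(v-2.5)/6]) for x,u,v in T]
for o in(oS,oT,oS+oT):
    f=lambda p:np.concatenate([proj(c,tw(p,x))[0]-y for c,x,y in o])
    b=least_squares(f,[.588,-.048,.2],loss='soft_l1');print(b.x.round(4),f(b.x).reshape(-1,2).round(1).tolist())
H=[([-.01,.01,.025],520,403),([-.01,-.01,.025],540,455),([.01,-.01,.025],600,435),([.01,.01,.025],573,400)]
g=lambda q:np.concatenate([proj("side",tw(b.x,np.array(x)+[q[0],q[1],.063]))[0]-[218+(u-2)/5,200+(v-2)/5] for x,u,v in H])
r=least_squares(g,[0,-.107]);print("stop in trough",r.x.round(4),r.fun.round(1))
E
python3 f.py
```

```text
[ 0.5872 -0.05    0.1914] [[0.2, 0.6], [0.6, 0.2], [-0.8, -0.2], [-0.6, -0.4], [0.4, 0.0], [0.2, 0.5], [0.5, -0.1], [0.9, -0.0], [-0.5, -0.5], [-0.2, -0.5], [-0.9, 0.1]]
[ 0.5878 -0.047   0.1982] [[-0.5, -0.1], [1.1, 0.4], [-1.6, -0.1], [0.7, -0.2], [-1.1, 0.5], [1.0, -0.5]]
[ 0.5874 -0.0492  0.193 ] [[0.4, 0.2], [0.7, -0.2], [-0.7, -0.6], [-0.4, -0.7], [0.4, -0.2], [0.3, 0.3], [0.5, -0.4], [0.9, -0.3], [-0.6, -0.7], [-0.3, -0.7], [-0.9, -0.2], [0.6, 0.4], [2.1, 0.9], [-0.6, -0.3], [1.8, -0.0], [-0.2, 0.4], [2.0, -0.2]]
stop in trough [ 0.0015 -0.1078] [-1.2  1.6  0.8 -0.4  0.6 -0.  -0.2 -1.2]
```

carry_out(commands="0.82 -0.45 0 0 0 0 1; 0.82 -0.45 0 0 0 0 1; 0.82 -0.45 0 0 0 0 1; 0.82 -0.45 0 0 0 0 1; 0.82 -0.45 0 0 0 0 1; 0.82 -0.45 0 0 0 0 1; 0.82 -0.45 0 0 0 0 1; 0.82 -0.45 0 0 0 0 1; 0.82 -0.45 0 0 0 0 1; 0.82 -0.45 0 0 0 0 1; 0.82 -0.45 0 0 0 0 1; 0.82 -0.45 0 0 0 0 1; 0.82 -0.45 0 0 0 0 1; 0 0 0 0 0 -1 1; 0 0 0 0 0 -1 1; 0 0 0 0 0 -1 1; 0 0 0 0 0 -1 1; 0 0 0 0 0 -1 1; 0 0 0 0 0 -1 1; 0 0 0 0 0 -1 1")

```text
time_s: 2.7
tool_pos: [0.6091, -0.1536, 0.2922]
tool_rot: [0.798, 0.603, -0.0, -0.0]
ft_force: [-0.5, 0.1, 0.8]
finger_gap: 0.0912
gripper_force: 0.0
```

carry_out(commands="0 0 0 0 0 -1 1; 0 0 0 0 0 -1 1; 0 0 0 0 0 -1 1; 0 0 0 0 0 -0.4 1; 0 0 0 0 0 0 1; 0 0 0 0 0 0 1")

```text
time_s: 3.3
tool_pos: [0.6092, -0.1535, 0.2922]
tool_rot: [0.637, 0.771, 0.0, 0.0]
ft_force: [0.7, 0.2, -0.4]
finger_gap: 0.0909
gripper_force: 0.0
```

```bash
cat >> h.py <<'E'
P=np.array([.5874,-.0492,.193])
def st(goal=None,turn=0):
    "goal: grasp point in trough frame; turn: wanted tool-x angle relative to trough x, deg"
    s=env.observe();M=R.from_quat(s["tool_rot"]).as_matrix()
    g=s["tool_pos"]+M[:,2]*env.grip_depth;Rt=R.from_euler('z',P[2]).as_matrix()
    gt=Rt.T@(g-[P[0],P[1],0]);x=Rt.T@M[:,0]
    ang=np.degrees(np.arctan2(x[1],x[0]))
    print("t",round(s["time_s"],2),"grasp in trough mm",(gt*1e3).round(1),"toolx ang",ang.round(2),"tilt z",M[:2,2].round(4),"F",s["ft_force"].round(1),"gap",round(s["finger_gap"]*1e3,1),"gf",round(s["gripper_force"],1),"j6",s["joints"][5].round(2))
    if goal is not None: print("shift units",(M.T@Rt@(np.array(goal)-gt)/.05).round(3),"turn z units",round(((ang-turn+180)%360-180)/8,3))
E
python3 -c "
from h import *
st([0.001,-.107,.066],90)"
```

```text
t 3.3 grasp in trough mm [   1.4 -106.6  232.7] toolx ang 89.83 tilt z [0.0001 0.    ] F [ 0.7  0.2 -0.4] gap 90.9 gf 0.0 j6 -0.53
shift units [-0.008 -0.007  3.335] turn z units -0.021
```

carry_out(commands="0.04 0 0.8 0 0 0 1; 0 0 0.8 0 0 0 1; 0 0 0.7 0 0 0 1; 0 0 0.5 0 0 0 1; 0 0 0.3 0 0 0 1; 0 0 0.18 0 0 0 1; 0 0 0 0 0 0 1; 0 0 0 0 0 0 1")

```text
time_s: 4.1
tool_pos: [0.6091, -0.1517, 0.1289]
tool_rot: [0.636, 0.771, 0.0, 0.0]
ft_force: [-0.2, 1.0, 0.3]
finger_gap: 0.0914
gripper_force: 0.0
```

carry_out(commands="0 0 0 0 0 0 -1; 0 0 0 0 0 0 -1; 0 0 0 0 0 0 -1; 0 0 0 0 0 0 -1; 0 0 0 0 0 0 -1; 0 0 0 0 0 0 -1; 0 0 0 0 0 0 -1; 0 0 0 0 0 0 -1; 0 0 0 0 0 0 -1; 0 0 0 0 0 0 -1")

```text
time_s: 5.1
tool_pos: [0.6089, -0.1516, 0.1282]
tool_rot: [0.636, 0.772, 0.0, 0.0]
ft_force: [1.2, -0.2, 0.0]
finger_gap: 0.0198
gripper_force: 30.0
```

```bash
python3 -c "
from h import *
st([0,-.045,.100],90)"
```

```text
t 5.1 grasp in trough mm [   1.5 -104.7   68.7] toolx ang 89.95 tilt z [ 0.0003 -0.    ] F [ 1.2 -0.2  0. ] gap 19.8 gf 30.0 j6 -0.53
shift units [ 1.193 -0.03  -0.626] turn z units -0.006
```

carry_out(commands="0 0 -0.2 0 0 0 -1; 0 0 -0.3 0 0 0 -1; 0 0 -0.2 0 0 0 -1; 0 0 0 0 0 0 -1; 0.3 0 0 0 0 0 -1; 0.5 0 0 0 0 0 -1; 0.3 0 0 0 0 0 -1; 0.14 0 0 0 0 0 -1; 0 0 0 0 0 0 -1; 0 0 0 0 0 0 -1")

```text
time_s: 6.1
tool_pos: [0.5972, -0.091, 0.1632]
tool_rot: [0.636, 0.772, -0.0, 0.0]
ft_force: [0.3, 0.3, -1.9]
finger_gap: 0.02
gripper_force: 30.0
```

```bash
python3 - <<'E'
from h import *
st([0,-.045,.068],90)
im=env.snapshot("side");print(env.landmark_of("stop_grip","side")[:2],proj("side",tw(P,[0.0015,-.045,.098])))
o=im[230:330,240:380,::-1];cv2.imwrite("pics/lift.png",cv2.resize(o,None,fx=5,fy=5,interpolation=cv2.INTER_CUBIC))
E
```

```text
t 6.1 grasp in trough mm [  1.6 -42.9 103.7] toolx ang 89.97 tilt z [ 0.0002 -0.0002] F [ 0.3  0.3 -1.9] gap 20.0 gf 30.0 j6 -0.44
shift units [-0.041 -0.031  0.714] turn z units -0.004
[{'xy': [310.9, 255.3], 'confidence': 0.94}] [[311.45749131 254.82821499]]
```

View pics/lift.png

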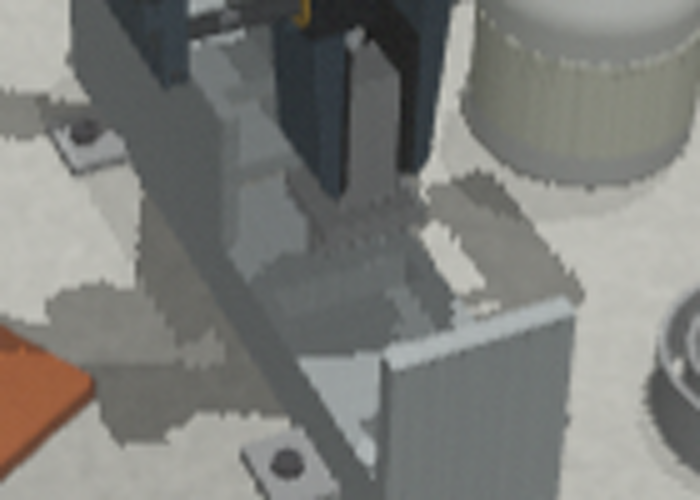

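The stop hangs from the fingers (handle around crop 375,110), above the waiting notch. The landmark agrees with the prediction to about 1 px. Lowering.

carry_out(commands="0 0 0.2 0 0 0 -1; 0 0 0.2 0 0 0 -1; 0 0 0.1 0 0 0 -1; 0 0 0.06 0 0 0 -1; 0 0 0.06 0 0 0 -1; 0 0 0.04 0 0 0 -1; 0 0 0 0 0 0 -1")

```text
time_s: 6.9
tool_pos: [0.5969, -0.0907, 0.1301]
tool_rot: [0.636, 0.772, -0.0, -0.0]
ft_force: [0.6, 0.1, -2.5]
finger_gap: 0.0197
gripper_force: 30.0
```

```bash
python3 -c "
from h import *
st()"
```

```text
t 6.9 grasp in trough mm [  1.4 -42.6  70.6] toolx ang 89.95 tilt z [-0.0001  0.    ] F [ 0.6  0.1 -2.5] gap 19.7 gf 30.0 j6 -0.44
```

carry_out(commands="0 0 0.03 0 0 0 -1; 0 0 0 0 0 0 0.2; 0 0 0 0 0 0 1; 0 0 0 0 0 0 1; 0 0 0 0 0 0 1; 0 0 0 0 0 0 1; 0 0 0 0 0 0 1; 0 0 0 0 0 0 1; 0 0 -0.3 0 0 0 1; 0 0 -0.8 0 0 0 1; 0 0 -0.9 0 0 0 1; 0 0 0 0 0 1 1; 0 0 0 0 0 1 1; 0 0 0 0 0 1 1; 0 0 0 0 0 1 1; 0 0 0 0 0 1 1; 0 0 0 0 0 1 1; 0 0 0 0 0 1 1; 0 0 0 0 0 1 1; 0 0 0 0 0 1 1")

```text
time_s: 8.9
tool_pos: [0.5969, -0.0907, 0.2287]
tool_rot: [0.969, 0.248, -0.0, -0.0]
ft_force: [-0.4, 1.2, -0.4]
finger_gap: 0.0912
gripper_force: 0.0
```

carry_out(commands="0 0 0 0 0 1 1; 0 0 0 0 0 1 1; 0 0 0 0 0 0.25 1; 0 0 0 0 0 0 1; 0 0 0 0 0 0 1")

```text
time_s: 9.4
tool_pos: [0.5969, -0.0907, 0.2287]
tool_rot: [0.995, 0.097, -0.0, 0.0]
ft_force: [0.7, 0.3, -0.7]
finger_gap: 0.0912
gripper_force: 0.0
```

```bash
python3 - <<'E'
from h import *
st([0.001,-.045,.068],0)
im=env.snapshot("side");d=env.landmark_of("stop_grip","side")[:2];print(d,proj("side",tw(P,[[0.001,-.045,.063],[0.001,-.045,.071]])))
cv2.imwrite("pics/wait.png",cv2.resize(im[230:330,240:380,::-1],None,fx=5,fy=5,interpolation=cv2.INTER_CUBIC))
E
```

```text
t 9.4 grasp in trough mm [  1.4 -42.6 169.2] toolx ang 0.04 tilt z [-0. -0.] F [ 0.7  0.3 -0.7] gap 91.2 gf 0.0 j6 1.13
shift units [-0.007  0.048  2.025] turn z units 0.005
[{'xy': [309.7, 271.6], 'confidence': 0.91}] [[310.47324954 271.48780098]
 [310.63099126 267.76032206]]
```

View pics/wait.png

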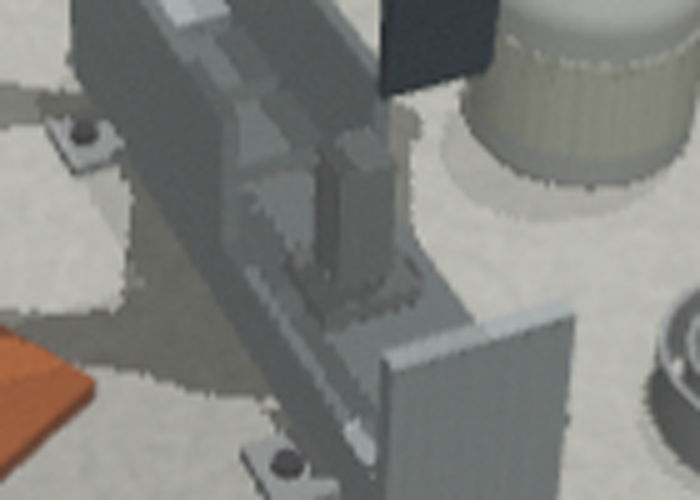

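The stop stands upright and home in the waiting notch (handle top at crop 360,145, shoulder flush on the deck). I'll take it on its y sides.

carry_out(commands="0 0.05 0.5 0 0 0 1; 0 0 0.7 0 0 0 1; 0 0 0.5 0 0 0 1; 0 0 0.3 0 0 0 1; 0 0 0 0 0 0 1; 0 0 0 0 0 0 -1; 0 0 0 0 0 0 -1; 0 0 0 0 0 0 -1; 0 0 0 0 0 0 -1; 0 0 0 0 0 0 -1; 0 0 0 0 0 0 -1; 0 0 0 0 0 0 -1; 0 0 0 0 0 0 -1; 0 0 0 0 0 0 -1; 0 0 0 0 0 0 -1")

```text
time_s: 11.0
tool_pos: [0.5974, -0.0932, 0.1287]
tool_rot: [0.995, 0.096, -0.0, 0.0]
ft_force: [-0.7, -0.5, 0.3]
finger_gap: 0.02
gripper_force: 30.0
```

```bash
python3 -c "
from h import *
st([0,.02,.098],0)"
```

```text
t 11.0 grasp in trough mm [  1.4 -45.1  69.2] toolx ang -0.05 tilt z [-0. -0.] F [-0.7 -0.5  0.3] gap 20.0 gf 30.0 j6 1.13
shift units [-0.029 -1.302 -0.576] turn z units -0.006
```

carry_out(commands="0 0 -0.2 0 0 0 -1; 0 0 -0.32 0 0 0 -1; 0 0 0 0 0 0 -1; -0.03 -0.3 0 0 0 0 -1; 0 -0.5 0 0 0 0 -1; 0 -0.4 0 0 0 0 -1; 0 -0.1 0 0 0 0 -1; 0 0 0 0 0 0 -1; 0 0 0.14 0 0 0 -1; 0 0 0.06 0 0 0 -1; 0 0 0.06 0 0 0 -1; 0 0 0.04 0 0 0 -1; 0 0 0 0 0 0 -1")

```text
time_s: 12.3
tool_pos: [0.5834, -0.0299, 0.1393]
tool_rot: [0.995, 0.096, -0.0, -0.0]
ft_force: [0.3, 0.6, -3.0]
finger_gap: 0.0198
gripper_force: 30.0
```

```bash
python3 -c "
from h import *
st([0,.02,.0692],0)"
```

```text
t 12.3 grasp in trough mm [-0.2 19.7 79.8] toolx ang -0.07 tilt z [-0.0005  0.0001] F [ 0.3  0.6 -3. ] gap 19.8 gf 30.0 j6 1.23
shift units [ 0.005 -0.006  0.212] turn z units -0.009
```

In the notch mouth already. Feeling down.

carry_out(commands="0 0 0.03 0 0 0 -1; 0 0 0.03 0 0 0 -1; 0 0 0.02 0 0 0 -1; 0 0 0 0 0 0 -1")

```text
time_s: 12.7
tool_pos: [0.5837, -0.0297, 0.1365]
tool_rot: [0.995, 0.096, 0.0, 0.0]
ft_force: [-3.6, -0.0, 10.7]
finger_gap: 0.02
gripper_force: 30.0
```

carry_out(commands="0 0 0.03 0 0 0 -1; 0 0 0 0 0 0 -1")

```text
time_s: 12.9
tool_pos: [0.5842, -0.0297, 0.1361]
tool_rot: [0.995, 0.096, 0.001, 0.0]
ft_force: [-4.4, 1.7, 27.8]
finger_gap: 0.0195
gripper_force: 30.0
```

Notch 1 is blocked: it halted about 8 mm above home. On to notch 2.

carry_out(commands="0 0 -0.2 0 0 0 -1; 0 0 -0.25 0 0 0 -1; 0 0 0 0 0 0 -1; 0 -0.3 0 0 0 0 -1; 0 -0.4 0 0 0 0 -1; 0 -0.14 0 0 0 0 -1; 0 0 0 0 0 0 -1")

```text
time_s: 13.6
tool_pos: [0.575, 0.0128, 0.1564]
tool_rot: [0.995, 0.097, -0.0, -0.0]
ft_force: [0.3, -0.8, -1.8]
finger_gap: 0.0199
gripper_force: 30.0
```

```bash
python3 -c "
from h import *
st([0,.062,.0692],0)"
```

```text
t 13.6 grasp in trough mm [-0.3 63.2 96.9] toolx ang 0.04 tilt z [-0.0008  0.0002] F [ 0.3 -0.8 -1.8] gap 19.9 gf 30.0 j6 1.3
shift units [0.007 0.025 0.554] turn z units 0.005
```

carry_out(commands="0 0.02 0.16 0 0 0 -1; 0 0 0.06 0 0 0 -1; 0 0 0.06 0 0 0 -1; 0 0 0.05 0 0 0 -1; 0 0 0 0 0 0 -1")

```text
time_s: 14.1
tool_pos: [0.5756, 0.0104, 0.1398]
tool_rot: [0.995, 0.096, -0.0, -0.0]
ft_force: [-0.4, 0.4, -2.0]
finger_gap: 0.0199
gripper_force: 30.0
```

carry_out(commands="0 0 0.03 0 0 0 -1; 0 0 0.03 0 0 0 -1; 0 0 0.03 0 0 0 -1; 0 0 0 0 0 0 -1")

```text
time_s: 14.5
tool_pos: [0.5758, 0.0105, 0.1362]
tool_rot: [0.995, 0.096, 0.0, 0.0]
ft_force: [-2.4, 0.8, 7.7]
finger_gap: 0.0199
gripper_force: 30.0
```

carry_out(commands="0 0 0.03 0 0 0 -1; 0 0 0.02 0 0 0 -1; 0 0 0 0 0 0 -1")

```text
time_s: 14.8
tool_pos: [0.5766, 0.0107, 0.1355]
tool_rot: [0.995, 0.096, 0.002, 0.0]
ft_force: [-8.0, 2.8, 36.9]
finger_gap: 0.02
gripper_force: 30.0
```

Notch 2 is blocked at the same height. On to notch 3.

carry_out(commands="0 0 -0.2 0 0 0 -1; 0 0 -0.25 0 0 0 -1; 0 0 0 0 0 0 -1; 0 -0.3 0 0 0 0 -1; 0 -0.4 0 0 0 0 -1; 0 -0.14 0 0 0 0 -1; 0 0 0 0 0 0 -1")

```text
time_s: 15.5
tool_pos: [0.5672, 0.053, 0.1553]
tool_rot: [0.995, 0.097, -0.0, -0.0]
ft_force: [-0.0, -0.6, -1.9]
finger_gap: 0.0195
gripper_force: 30.0
```

```bash
python3 -c "
from h import *
st([0,.104,.0692],0)"
```

```text
t 15.5 grasp in trough mm [ -0.3 104.2  95.8] toolx ang 0.04 tilt z [-0.0008  0.0001] F [-0.  -0.6 -1.9] gap 19.5 gf 30.0 j6 1.37
shift units [0.006 0.004 0.533] turn z units 0.005
```

carry_out(commands="0 0 0.15 0 0 0 -1; 0 0 0.06 0 0 0 -1; 0 0 0.06 0 0 0 -1; 0 0 0.05 0 0 0 -1; 0 0 0.04 0 0 0 -1; 0 0 0.03 0 0 0 -1; 0 0 0.03 0 0 0 -1; 0 0 0 0 0 0 -1")

```text
time_s: 16.3
tool_pos: [0.5676, 0.0517, 0.1346]
tool_rot: [0.995, 0.096, -0.0, 0.0]
ft_force: [-0.3, 0.4, -2.5]
finger_gap: 0.0198
gripper_force: 30.0
```

Past the slip level with no force, so notch 3 is the clear one. Lowering home.

carry_out(commands="0 0 0.04 0 0 0 -1; 0 0 0.03 0 0 0 -1; 0 0 0.03 0 0 0 -1; 0 0 0.02 0 0 0 -1; 0 0 0 0 0 0 -1")

```text
time_s: 16.8
tool_pos: [0.5676, 0.0518, 0.1285]
tool_rot: [0.995, 0.096, -0.0, -0.0]
ft_force: [-0.2, 0.3, -2.3]
finger_gap: 0.0199
gripper_force: 30.0
```

carry_out(commands="0 0 0.02 0 0 0 -1; 0 0 0.02 0 0 0 -1; 0 0 0 0 0 0 -1")

```text
time_s: 17.1
tool_pos: [0.5677, 0.0518, 0.128]
tool_rot: [0.995, 0.096, 0.0, 0.0]
ft_force: [-8.1, -0.3, 24.5]
finger_gap: 0.0197
gripper_force: 30.0
```

Firm stop at home height. Ease off, release and rise.

carry_out(commands="0 0 -0.03 0 0 0 -1; 0 0 0 0 0 0 -1; 0 0 0 0 0 0 0; 0 0 0 0 0 0 1; 0 0 0 0 0 0 1; 0 0 0 0 0 0 1; 0 0 0 0 0 0 1; 0 0 0 0 0 0 1; 0 0 -0.3 0 0 0 1; 0 0 -0.7 0 0 0 1; 0 0 -1 0 0 0 1; 0 0 -0.5 0 0 0 1; 0 0 0 0 0 0 1; 0 0 0 0 0 0 1")

```text
time_s: 18.5
tool_pos: [0.5676, 0.0518, 0.2534]
tool_rot: [0.995, 0.096, 0.0, 0.0]
ft_force: [-0.7, 0.6, 0.2]
finger_gap: 0.0911
gripper_force: 0.0
```

```bash
python3 - <<'E'
from h import *
st()
im=env.snapshot("side");print(env.landmark_of("stop_grip","side")[:2],proj("side",tw(P,[[0,.104,.063],[0,.104,.071]])))
cv2.imwrite("pics/end.png",cv2.resize(im[190:290,220:360,::-1],None,fx=5,fy=5,interpolation=cv2.INTER_CUBIC))
E
```

```text
t 18.5 grasp in trough mm [ -0.  102.9 193.9] toolx ang -0.05 tilt z [0.0007 0.    ] F [-0.7  0.6  0.2] gap 91.1 gf 0.0 j6 1.36
[{'xy': [274.5, 225.2], 'confidence': 0.72}] [[274.82374525 222.27918438]
 [274.80717401 218.76028825]]
```

View pics/end.png

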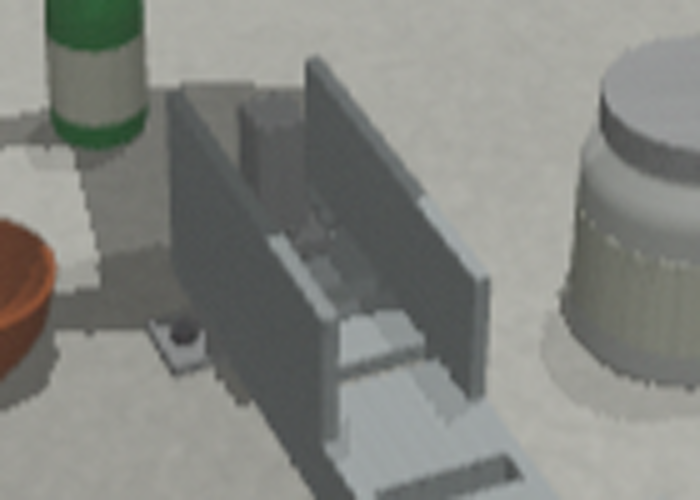

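The stop stands upright in notch 3 (handle top at crop 272,110), low and released, and the bystanders in view are undisturbed.

```bash
python3 -c "
from plant import env
print(env.close_job())"
```

```text
the job is handed in; nothing more can be done
None
```

The stop is standing upright and released, fully home in cutting notch 3; notches 1 and 2 both stopped it about 8 mm short. The job is handed in at about 18.5 s, and no verdict was returned.

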